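Charge the puck lamps

ROBOT

A 6-joint arm with a two-finger parallel gripper is mounted at the origin on the work surface. World frame = base frame: x ahead of the robot, y to its left, z up, the work surface at z = 0. Lengths are in mm, angles in rad, forces in N, time in s.
With the tool pointing down it reaches from about 350 to 775 mm from the base axis. Payload 7.3 kg.
Tool frame: the origin (TCP) lies at the centre of the arm's flange, where the gripper is bolted on; the fingertips stand 178 mm ahead of it and the grasp point (between the pads) lies 159 mm ahead of it; z points along the fingers, y is the line along which they close (so a half turn about z gives the same grasp; the last joint's range is limited). The gripper opens to 92 mm and grips with 3 to 60 N. Pads are 19 mm wide; open, the fingers measure 130 mm over their backs; the gripper's body (75 mm by 190 mm) begins 47 mm behind the grasp point.
Start: joints at [1.143, 0.342, 1.524, -0, 1.275, -0.146], TCP at [145.973, 504.301, 404.741] pointing down, gripper open.
Joint ranges: [-2.53, 2.53], [-0.77, 2.02], [0.04, 2.7], [-1, 4.14], [0.28, 2.66], [-3.11, 3.11]. Speed limits (rad/s): [2.57, 2.57, 3.14, 3.14, 3.14, 3.14].

INTERFACE

Orientations are given as [roll, pitch, yaw] about the fixed x, y, z axes, in that order (R = Rz(yaw) Ry(pitch) Rx(roll)).
In Python, from plant import * gives the robot as it stands. The module is installed in compiled form; this text tells all that it offers.
- The arm moves only by the shell command python3 -m inch 'ROWS'. ROWS is JSON, a list of rows, each a list of 5 numbers: the shift along the tool's x, y, z in m, then the turn about the tool's z in rad, then the opening, from 0 (shut) to 1 (fully open). In form: [[tx, ty, tz, spin, claw], ...]. A call has 1 to 8 rows; each row is the pose to reach, as a shift and turn from the pose commanded when the call began, along the tool's axes at that moment; what a row does not reach only later rows make up. A row lasts 1/12 s, in which the tool goes at most 41.7 mm and 7.16 degrees, less where a joint would pass 70% of its speed; a pose out of reach is approached as far as the arm can. A call with a gripper value outside its range is refused whole. The fingers move at their own pace and stop on an object; the grip force is fixed at half the most. Time passes only in rows, so rows that repeat a pose let the fingers close. It gives the time, the measured TCP pose, the force, the opening and the grip force at its end, in the units of the state.
- get_obs(): the state, without advancing time (a new reading comes with each control period).
- capture(name): name is "scene" or "top" or "wrist"; returns a dict with "color" (400x640x3 uint8, red, green, blue), "intrinsics" (3x3 intrinsics, pixels), "distortion" ([k1, k2, p1, p2, k3] as OpenCV has them; the pictures are not rectified), "pose" (4x4, takes a point from camera to world coordinates). Camera axes: x right, y down, z forward; pixel columns grow to the right and rows downward; lengths in mm; the calibration is good to about 2 mm. A picture is of the moment at which its call begins. There is no depth.
- close_job(): hands the job in; it is judged then, once.
Trained networks look in a picture, given as the dict that the camera call returned (one of the last four; its "shot" number tells which), for a name from the list of things; names that differ only in an ending like _2 or _b are one class to them, and where a whole thing is asked for, a point or a joint stands for the part that bears it (a point fixed in the world has none). Each returns a list of dicts, best first, with "conf" (0 to 1); they miss things now and then, are a little off and sometimes report something else, mostly with a low value. They report only what shows in the picture. A call takes as long as a camera call.
- look_for(picture, target): "rect" ([centre column, centre row, width, height] in pixels, round what is visible of it).
- trace(picture, target): "pixels" (400x640 bool, what is visible of it) and "rect" ([centre column, centre row, width, height] in pixels, round what is visible of it).
- tip_of(picture, target): "centre" ([column, row] in pixels: a listed point, or the origin of a listed thing).
The state is a dict: "time": time; "joint_positions": joint angles; "dq": joint speeds; "tau": joint torques, N m; "tool_pos": TCP position; "tcp_rot": TCP orientation; "contact_force": force on the tool from outside, world axes, zero at the start; "moment": the same for the moment, N m; "grip_width": finger opening in mm; "finger_force": force on a finger pad.
Only numpy, scipy, OpenCV 4.12 (cv2) and the standard library are available. Lean on these libraries where they do the work, as an engineer would, in place of code of your own. Each camera call takes 0.05 s, during which the arm holds its last target. There are 200 camera calls.

TASK

Put the two orange puck lamps on charge: without lifting them off the dock's deck, slide them one at a time along it until each drops flat into a charging well, a well to each lamp. Then, with both lamps in, turn the timer knob so that its white pointer meets the red mark on the dial. Leave the blue lamp where it stands on the deck, and do not disturb the other things on the table.

Things in the scene. Friction and masses are not known exactly. Their poses are not given: they have to be found in the camera images.
- dock: Grey bench charging dock, fixed to the table. Origin on the table under the middle of its deck; x points away from the robot (turned by up to 12 degrees), y to the left, z up. The flat deck is 260 mm (x) by 300 mm (y), its top 40 mm above the table. The wells lie in a row along y at x = +75 mm, 92 mm apart. A level panel at the right, same height, carries the timer dial at x = -20, y = -214 mm.
- deck (a point): Centre of the deck's top face. Black kerbs 8 mm high and 8 mm wide edge the deck along its far, left and right sides; the near side is open. Beyond the right kerb the timer panel spans y = -158 to -270 mm.
- well_left (a point): Centre of the mouth, level with the deck's top, of the left (+y) well: a round blind pocket, 82 mm in diameter, 15 mm deep, brass contact on its floor. A lamp in it stands with its underside 15 mm below the deck's top and its own top 30 mm above it.
- well_middle (a point): Centre of the mouth, level with the deck's top, of the middle well: a round blind pocket, 82 mm in diameter, 15 mm deep, brass contact on its floor. A lamp in it stands with its underside 15 mm below the deck's top and its own top 30 mm above it.
- well_right (a point): Centre of the mouth, level with the deck's top, of the right (-y) well: a round blind pocket, 82 mm in diameter, 15 mm deep, brass contact on its floor. A lamp in it stands with its underside 15 mm below the deck's top and its own top 30 mm above it.
- lamp_orange_a: Rechargeable puck work lamp with an orange shell: a squat upright disc, 72 mm in diameter, 45 mm high, about 0.2 kg, white lens on top. Origin at the centre of its underside, z up. Starts standing on the deck, near-side half, roughly in front of one of the three wells; which lamp is in front of which well changes.
- lamp_orange_b: Rechargeable puck work lamp with an orange shell: a squat upright disc, 72 mm in diameter, 45 mm high, about 0.2 kg, white lens on top. Origin at the centre of its underside, z up. Starts standing on the deck, near-side half, roughly in front of one of the three wells; which lamp is in front of which well changes.
- lamp_blue: Rechargeable puck work lamp with a blue shell: a squat upright disc, 72 mm in diameter, 45 mm high, about 0.2 kg, white lens on top. Origin at the centre of its underside, z up. Starts standing on the deck, near-side half, roughly in front of one of the three wells; which lamp is in front of which well changes. It is already charged and stays where it is.
- timer (a joint): Angle of the timer knob in rad, grows clockwise seen from above, travel 0 to 2.4, stays where it is left (light friction, about 0.04 N m). It starts short of the red mark, which is 0.5 to 1.5 rad further clockwise.
- timer_grip (a point): Middle of the knob's grip, on its upright axis, 70 mm above the table. The grip is a black bar, 56 mm long, 14 mm thick, 30 mm high (its top 81 mm above the table), across a round skirt 68 mm in diameter whose top is 51 mm above the table. The bar's length lies along the line from the axis to the pointer.
- timer_pointer (a point): Tip of the knob's white pointer, 38 mm from the axis, at one end of the grip bar (the white line on the bar's top and skirt is on this side of the axis); turns with the knob.
- mark (a point): Red index mark on the white dial plate round the knob, 38 mm from the axis; its place on the dial changes from start to start, but it does not move when the knob is turned.
- glue: Brown glue bottle with a white cap, 66 mm in diameter, 170 mm high, standing left of the dock; origin at the centre of its underside. Leave it alone.
- foam: White foam block, 130 x 90 x 60 mm, lying left of the dock; origin at the centre of its underside. Leave it alone.
- screwdriver: Red-handled screwdriver, about 200 mm long, lying right of the dock; x along its length. Leave it alone.

How it is judged (in metres and radians):
On the way, in this order (a step that is already met when the one before it is completed fails the run):
1. one orange lamp has dropped flat into a well, the other not yet ((((horizontal distance between lamp_orange_a and well_left below 0.008 m or horizontal distance between lamp_orange_a and well_middle below 0.008 m or horizontal distance between lamp_orange_a and well_right below 0.008 m) and z of lamp_orange_a in the frame of dock below 0.029 m and angle between lamp_orange_a's own z axis and vertical below 0.06 rad) or ((horizontal distance between lamp_orange_b and well_left below 0.008 m or horizontal distance between lamp_orange_b and well_middle below 0.008 m or horizontal distance between lamp_orange_b and well_right below 0.008 m) and z of lamp_orange_b in the frame of dock below 0.029 m and angle between lamp_orange_b's own z axis and vertical below 0.06 rad)) and not (((horizontal distance between lamp_orange_a and well_left below 0.008 m or horizontal distance between lamp_orange_a and well_middle below 0.008 m or horizontal distance between lamp_orange_a and well_right below 0.008 m) and z of lamp_orange_a in the frame of dock below 0.029 m and angle between lamp_orange_a's own z axis and vertical below 0.06 rad) and ((horizontal distance between lamp_orange_b and well_left below 0.008 m or horizontal distance between lamp_orange_b and well_middle below 0.008 m or horizontal distance between lamp_orange_b and well_right below 0.008 m) and z of lamp_orange_b in the frame of dock below 0.029 m and angle between lamp_orange_b's own z axis and vertical below 0.06 rad))), for 0.2 s.
2. both orange lamps are in wells ((horizontal distance between lamp_orange_a and well_left below 0.008 m or horizontal distance between lamp_orange_a and well_middle below 0.008 m or horizontal distance between lamp_orange_a and well_right below 0.008 m) and z of each of lamp_orange_a, lamp_orange_b in the frame of dock below 0.029 m and angle between each of lamp_orange_a, lamp_orange_b's own z axis and vertical below 0.06 rad and (horizontal distance between lamp_orange_b and well_left below 0.008 m or horizontal distance between lamp_orange_b and well_middle below 0.008 m or horizontal distance between lamp_orange_b and well_right below 0.008 m)), for 0.2 s.
3. the timer's pointer is at the red mark, both lamps still in (all of step 2 and horizontal distance between timer_pointer and mark below 0.0055 m), for 0.2 s.
At the end, for the whole second after the job is handed in: Both orange lamps at rest, flat on the floors of two wells (underside within 4 mm of the well floor, within 8 mm of the well's centre, tilt under 0.06 rad), and the pointer's tip within 5.5 mm of the red mark (about 8 degrees) (all of step 3 and linear speed of each of lamp_orange_a, lamp_orange_b below 0.02 m/s and velocity of joint timer below 0.05 rad/s); the robot touches nothing.
It fails at once if an orange lamp is lifted more than 15 mm off the deck (z of any of lamp_orange_a, lamp_orange_b in the frame of dock above 0.055 m).
It fails at once if the blue lamp is moved more than 20 mm (distance of lamp_blue from where it was at the start of the episode above 0.02 m).
It fails at once if the glue bottle, foam block or screwdriver is moved more than 30 mm (distance of any of glue, foam, screwdriver from where it was at the start of the episode above 0.03 m).
It also fails if it takes over 64 s, if anything falls off the work surface, if the arm or the gripper's body presses on something with over 40 N, if the wrist force passes 120 N, or if a joint passes its speed limit or range.

## Working session

There is one attempt and no reset: what is moved stays moved. The work goes in short steps, Python scripts to look and compute and a shell command to move; the robot and the scene stay as the last step left them, time stands still between calls to the robot, and variables do not carry over. Pictures are saved under pics/ and viewed, at most 10 in all, crops included, and the job is handed in when it is done.

```bash
mkdir -p pics; cat > h.py <<'E'
from plant import *
import numpy as np, cv2
def ray(c,px):
    u=cv2.undistortPoints(np.array([[px]],float),np.array(c["intrinsics"]),np.array(c["distortion"]))[0,0]
    P=np.array(c["pose"]);d=P[:3,:3]@np.array([u[0],u[1],1]);return P[:3,3],d/np.linalg.norm(d)
def onz(c,px,z):
    o,d=ray(c,px);return o+d*(z-o[2])/d[2]
def tri(obs):
    A=np.zeros((3,3));b=np.zeros(3)
    for c,px in obs:
        o,d=ray(c,px);M=np.eye(3)-np.outer(d,d);A+=M;b+=M@o
    return np.linalg.solve(A,b)
def save(c,n): cv2.imwrite("pics/"+n,c["color"][:,:,::-1])
E
python3 - <<'E'
from h import *
np.set_printoptions(precision=1,suppress=True)
o=get_obs();print(o["tool_pos"],o["tcp_rot"],o["time"])
cs={n:capture(n) for n in("top","scene")}
for n,c in cs.items():
    save(c,n+"1.png");print(n,np.array(c["pose"])[:3,3])
    for t in["deck","well_left","well_middle","well_right","lamp_orange_a","lamp_blue","timer_grip","timer_pointer","mark","glue","foam","screwdriver"]:
        print(t,[(np.round(r["centre"],1).tolist(),round(r["conf"],2)) for r in tip_of(c,t)[:3]])
E
```

```text
[145.9 504.2 404. ] [-3.1 -0.   2.9] 0.0
top [ 451.5   16.9 1327.5]
deck [([304.7, 201.1], 0.79)]
well_left [([277.1, 169.0], 0.7)]
well_middle [([307.1, 172.1], 0.77), ([267.7, 202.8], 0.47)]
well_right [([336.4, 180.5], 0.66), ([434.7, 223.2], 0.6)]
lamp_orange_a [([297.6, 215.0], 0.73), ([267.7, 203.0], 0.63)]
lamp_blue [([332.0, 218.7], 0.6)]
timer_grip [([267.8, 201.5], 0.7), ([374.5, 219.3], 0.57), ([183.6, 178.1], 0.22)]
timer_pointer [([365.4, 212.0], 0.76)]
mark [([379.3, 208.9], 0.97), ([302.0, 199.2], 0.45)]
glue [([183.1, 180.3], 0.84)]
foam [([178.9, 242.2], 0.85)]
screwdriver [([432.8, 222.0], 0.87), ([336.9, 179.9], 0.41)]
scene [1257.7 -311.3  756.6]
deck [([330.3, 220.7], 0.95)]
well_left [([375.4, 234.1], 0.82)]
well_middle [([338.2, 241.4], 0.74), ([460.6, 198.8], 0.58)]
well_right [([300.6, 245.5], 0.83), ([248.3, 237.0], 0.51), ([239.4, 223.5], 0.36)]
lamp_orange_a [([328.5, 206.0], 0.91), ([361.1, 204.3], 0.72)]
lamp_blue [([286.2, 218.3], 0.73)]
timer_grip [([238.7, 220.8], 0.86)]
timer_pointer [([251.1, 234.2], 0.92)]
mark [([231.9, 240.1], 0.94)]
glue [([462.3, 199.2], 0.85)]
foam [([424.6, 166.9], 0.98)]
screwdriver []
```

```bash
python3 - <<'E'
import cv2
a=cv2.imread("pics/top1.png")[130:280,150:460];b=cv2.imread("pics/scene1.png")[130:290,210:520]
import numpy as np
cv2.imwrite("pics/two.png",cv2.resize(np.vstack([a,b]),None,fx=1.9,fy=1.9,interpolation=cv2.INTER_CUBIC))
E
python3 - <<'E'
from h import *
np.set_printoptions(precision=1,suppress=True)
t=capture("top");s=capture("scene")
P={"deck":((304.7,201.1),(330.3,220.7)),"wl":((277.1,169),(375.4,234.1)),"wm":((307.1,172.1),(338.2,241.4)),"wr":((336.4,180.5),(300.6,245.5)),
"o1":((297.6,215),(328.5,206)),"o2":((267.7,203),(361.1,204.3)),"blue":((332,218.7),(286.2,218.3)),"grip":((374.5,219.3),(238.7,220.8)),"ptr":((365.4,212),(251.1,234.2)),"mark":((379.3,208.9),(231.9,240.1)),"glue":((183.1,180.3),(462.3,199.2)),"foam":((178.9,242.2),(424.6,166.9))}
for k,(a,b) in P.items():
    z={"grip":70,"ptr":51,"glue":0,"foam":0}.get(k,40)
    print(k,tri([(t,a),(s,b)]),onz(t,a,z)[:2],onz(s,b,z)[:2])
E
```

```text
deck [578.6  11.2  30.5] [574.7   4.7] [590.2  13.6]
wl [671.8  89.   33.7] [669.8  86.9] [677.6  87.4]
wm [661.   -1.7  42. ] [661.1  -2. ] [659.4  -0.5]
wr [636.6 -86.5  45.5] [636.6 -89. ] [632.6 -82.7]
o1 [535.8  29.9  36.9] [533.6  25.3] [540.8  33. ]
o2 [568.3 112.6  35.8] [568.5 113.4] [571.9 108.9]
blue [524.  -75.8  29.8] [523.2 -75.8] [534.6 -78.5]
grip [ 521.1 -193.5   69.6] [ 520.2 -196.5] [ 522.9 -190.8]
ptr [ 544.  -173.6   36.9] [ 542.5 -173.1] [ 558.7 -174.9]
mark [ 551.7 -217.6   44.7] [ 552.7 -216.2] [ 546.1 -219.1]
glue [641.4 377.5   4.9] [640.3 376.1] [638.3 385.2]
foam [454.1 392.1 -18.1] [452.  383.4] [474.  379.9]
```

View pics/two.png

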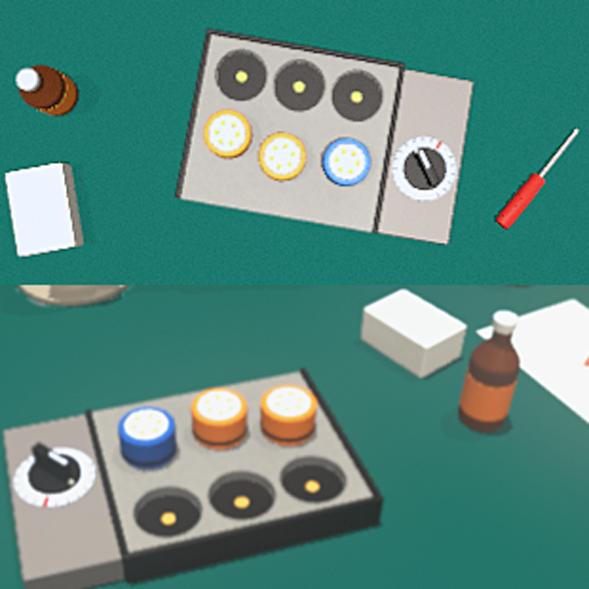

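The top crop shows the three wells along the far row. In front of them, left to right, are orange, orange and blue. The pointer is at upper-left on the dial and the red mark at upper-right. Next I go above the dock with the tool's y along dock x.

```bash
cat >> h.py <<'E'
from scipy.spatial.transform import Rotation as Ro
def go(x,y,z,yaw):
    o=get_obs();R=Ro.from_euler("xyz",o["tcp_rot"]);d=R.inv().apply(np.array([x,y,z])-o["tool_pos"])/1000
    s=-(yaw-o["tcp_rot"][2]);s=(s+np.pi)%(2*np.pi)-np.pi
    print("ROW",np.round(d,4).tolist(),round(s,4),"at",np.round(o["tool_pos"],1).tolist(),np.round(o["tcp_rot"],3).tolist(),"t",o["time"])
E
python3 -c "
from h import *
go(520,20,440,1.38)"
```

```text
ROW [-0.4939, -0.3612, -0.0353] 1.4798 at [146.0, 504.3, 404.8] [3.141, 0.0, 2.86] t 1.4
```

```bash
python3 -m inch '[[-0.03,-0.022,-0.035,0.12,1],[-0.06,-0.045,-0.035,0.24,1],[-0.09,-0.066,-0.035,0.36,1],[-0.12,-0.088,-0.035,0.48,1],[-0.15,-0.11,-0.035,0.6,1],[-0.18,-0.132,-0.035,0.72,1],[-0.21,-0.154,-0.035,0.84,1],[-0.24,-0.176,-0.035,0.96,1]]'; python3 -c "
from h import *
go(520,20,440,1.38)"
```

```text
time: 2.07
tool_pos: [328.2, 266.9, 440.0]
tcp_rot: [3.141, -0.0, 1.894]
contact_force: [1.7, 1.1, -0.4]
grip_width: 92.0
finger_force: 0.0
ROW [-0.295, 0.1034, -0.0] 0.5141 at [328.2, 266.9, 440.0] [3.141, -0.0, 1.894] t 2.0667
```

```bash
python3 -m inch '[[-0.037,0.013,0,0.06,1],[-0.075,0.026,0,0.12,1],[-0.11,0.038,0,0.19,1],[-0.148,0.052,0,0.26,1],[-0.185,0.065,0,0.33,1],[-0.222,0.078,0,0.4,1],[-0.26,0.09,0,0.46,1],[-0.295,0.103,0,0.514,1]]'; python3 - <<'E'
from h import *
np.set_printoptions(precision=1,suppress=True)
c=capture("wrist");save(c,"w1.png");print(np.array(c["pose"]))
for t in["deck","well_left","well_middle","well_right","lamp_orange_a","lamp_blue","timer_grip","timer_pointer","mark"]:
    z={"timer_grip":70,"timer_pointer":51}.get(t,40)
    print(t,[(np.round(r["centre"],1).tolist(),round(r["conf"],2),onz(c,r["centre"],z)[:2]) for r in tip_of(c,t)[:3]])
E
```

```text
time: 2.73
tool_pos: [521.2, 20.4, 439.8]
tcp_rot: [3.141, 0.0, 1.382]
contact_force: [0.6, 0.8, 0.2]
grip_width: 91.9
finger_force: 0.0
[[  1.   -0.2  -0.1 535.6]
 [ -0.2  -0.9  -0.3  97.7]
 [ -0.    0.3  -1.  419.7]
 [  0.    0.    0.    1. ]]
deck [([359.9, 171.9], 0.8, array([579. ,  10.1]))]
well_left [([424.3, 97.7], 0.8, array([667.6,  84.7])), ([354.7, 168.3], 0.27, array([573.2,  15.9]))]
well_middle [([415.9, 169.2], 0.98, array([649.3,   0.3]))]
well_right [([410.8, 236.6], 0.75, array([634.1, -91. ])), ([363.1, 324.5], 0.52, array([ 550.8, -220.2]))]
lamp_orange_a [([342.7, 94.6], 0.82, array([572.6, 105.9])), ([326.6, 168.7], 0.82, array([538.3,  22. ]))]
lamp_blue [([334.5, 240.5], 0.88, array([531.6, -77.1]))]
timer_grip [([344.5, 332.3], 0.82, array([ 522.4, -203.1]))]
timer_pointer [([362.4, 299.0], 0.71, array([ 555.3, -167.9]))]
mark [([363.4, 324.9], 0.72, array([ 551.1, -221. ]))]
```

View pics/w1.png

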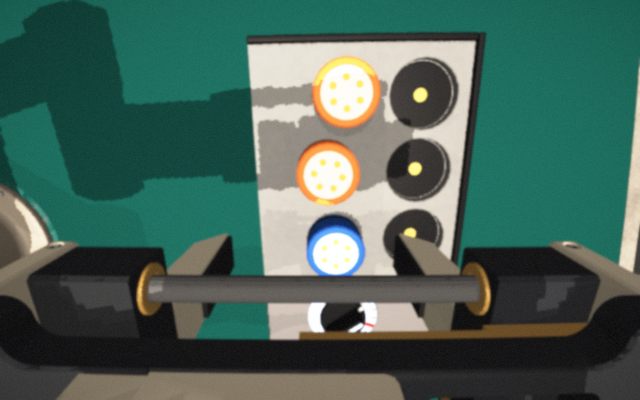

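The wrist view shows the orange lamps' lenses at (346,90) and (328,174) and the blue one at (335,252). The brass contacts are at (421,95), (415,169) and (411,232). I refine with these crisp features in all three views.

```bash
python3 - <<'E'
from h import *
from scipy.optimize import least_squares
np.set_printoptions(precision=1,suppress=True)
cs={n:capture(n) for n in("wrist","top","scene")}
L={0:[],1:[],2:[]};Bq={0:[],1:[],2:[]}
roughL=[(570,110),(537,26),(528,-77)];roughW=[(670,88),(655,0),(636,-88)]
D=np.array([0,0,0.])
def proj(c,p):
    P=np.linalg.inv(np.array(c["pose"]));return cv2.projectPoints(np.array([p],float),cv2.Rodrigues(P[:3,:3])[0],P[:3,3],np.array(c["intrinsics"]),np.array(c["distortion"]))[0][0,0]
for n,c in cs.items():
    hsv=cv2.cvtColor(c["color"],cv2.COLOR_RGB2HSV).astype(int);H,S,V=[hsv[...,i] for i in range(3)]
    br=((H>18)&(H<35)&(S>110)&(V>110)).astype(np.uint8);wh=((S<70)&(V>205)).astype(np.uint8)
    wh=cv2.morphologyEx(wh,cv2.MORPH_CLOSE,np.ones((5,5)))
    for m,z,R,out,nm in((br,25,roughW,Bq,"brass"),(wh,85,roughL,L,"lens")):
        k,lab,st,ce=cv2.connectedComponentsWithStats(m)
        for i,r in enumerate(R):
            q=proj(c,(*r,z));d=np.linalg.norm(ce-q,axis=1)+1e3*(st[:,4]<6);d[0]=1e4;j=d.argmin()
            if d[j]<15:
                out[i].append((c,ce[j]));print(n,nm,i,ce[j],st[j,2:],onz(c,ce[j],z)[:2])
for nm,o in(("brass",Bq),("lens",L)):
    for i in o:
        if len(o[i])>1: print(nm,i,tri(o[i]))
E
```

```text
wrist brass 0 [421.5  97.5] [ 16  16 113] [667.9  89.1]
wrist brass 1 [415.6 170.9] [14 15 97] [652.1  -1.8]
wrist brass 2 [411.4 233.3] [13  8 70] [638.6 -89.7]
wrist lens 0 [348.3  94.8] [  52   55 2094] [572.2 107.2]
wrist lens 1 [329.5 177.3] [  48   48 1806] [538.1  24.1]
top brass 0 [278.3 169.5] [3 4 6] [670.9  84. ]
top brass 2 [336.9 180.3] [ 5  6 15] [639.2 -91.7]
top lens 1 [296.3 201.5] [  72   31 1323] [569.2  29. ]
top lens 2 [338.1 216.5] [10 17 79] [527.  -89.9]
scene brass 0 [373.9 235.5] [ 9  6 41] [667.8  90.2]
scene brass 1 [336.9 243.9] [ 9  7 43] [652.5  -0.3]
scene brass 2 [298.4 252.5] [ 8  6 43] [637.1 -91. ]
scene lens 0 [362.2 190.4] [ 22  17 275] [571.9 109.7]
scene lens 1 [324.9 193.2] [ 21  14 241] [540.2  23.9]
scene lens 2 [286.6 203. ] [ 24  17 294] [531.6 -72.7]
brass 0 [669.2  87.4  26.6]
brass 1 [652.4  -1.1  25.4]
brass 2 [638.6 -90.9  25.6]
lens 0 [572.6 108.1  86.1]
lens 1 [552.2  24.8  95.6]
lens 2 [530.  -81.5  87. ]
```

Heights check out (brass 25–27, lens 86) and the well pitch is 91. Now to the left lamp.

```bash
python3 -c "
from h import *
go(572.2,108,300,1.40)
go(572.2,108,233,1.40)"
```

```text
ROW [0.0929, 0.0357, 0.14] -0.0131 at [520.1, 23.2, 440.0] [3.141, -0.0, 1.387] t 3.3833
ROW [0.0929, 0.0356, 0.207] -0.0131 at [520.1, 23.2, 440.0] [3.141, -0.0, 1.387] t 3.3833
```

```bash
python3 -m inch '[[0.023,0.009,0.03,-0.013,1],[0.046,0.018,0.06,-0.013,1],[0.07,0.027,0.09,-0.013,1],[0.0929,0.0357,0.12,-0.013,1],[0.0929,0.0357,0.15,-0.013,1],[0.0929,0.0357,0.175,-0.013,1],[0.0929,0.0357,0.175,-0.013,1]]'; python3 - <<'E'
from h import *
c=capture("wrist");go(572.2,108,233,1.40);save(c,"w2.png")
E
```

```text
time: 3.97
tool_pos: [570.8, 108.0, 259.4]
tcp_rot: [-3.132, 0.002, 1.4]
contact_force: [-0.8, -0.5, -0.4]
grip_width: 91.5
finger_force: 0.0
ROW [0.0004, 0.0006, 0.0294] -0.0005 at [571.7, 107.7, 262.4] [-3.136, 0.001, 1.399] t 4.0167
```

View pics/w2.png

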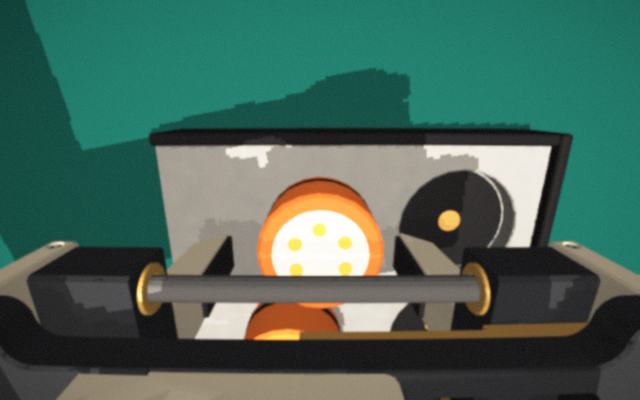

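The lamp (lens about (320,245)) is centred between the fingers. Descend and close.

```bash
python3 -m inch '[[0,0,0.016,0,1],[0,0,0.031,0,1],[0,0,0.031,0,1],[0,0,0.031,0,0.5],[0,0,0.031,0,0.5],[0,0,0.031,0,0.5],[0,0,0.031,0,0.5]]';python3 -c "
from h import *
go(668.3,89.2,233,1.40)"
```

```text
time: 4.6
tool_pos: [572.9, 107.3, 235.3]
tcp_rot: [3.139, -0.001, 1.399]
contact_force: [-1.0, -0.0, 4.9]
grip_width: 71.3
finger_force: 30.0
ROW [-0.0015, 0.0971, 0.0026] -0.0013 at [572.9, 107.3, 235.3] [3.139, -0.001, 1.399] t 4.6
```

```bash
python3 -m inch '[[0,0.015,0,0,0.5],[0,0.035,0,0,0.5],[-0.001,0.055,0,0,0.5],[-0.0015,0.075,0,0,0.5],[-0.0015,0.09,0,0,0.5],[-0.0015,0.097,0,0,0.5],[-0.0015,0.097,0,0,0.5],[-0.0015,0.097,0,0,0.5]]';python3 -c "
from h import *
go(668.3,89.2,233,1.40)"
```

```text
time: 5.27
tool_pos: [667.4, 89.3, 233.2]
tcp_rot: [-3.14, 0.0, 1.399]
contact_force: [-0.0, -0.7, -3.3]
grip_width: 71.8
finger_force: 30.0
ROW [0.0, 0.001, 0.0002] -0.0013 at [667.4, 89.3, 233.2] [-3.14, 0.0, 1.399] t 5.2667
```

```bash
python3 -m inch '[[0,0.001,0,0,1],[0,0.001,0,0,1],[0,0.001,0,0,1],[0,0.001,0,0,1],[0,0.001,0,0,1]]';python3 - <<'E'
from h import *
c=capture("wrist");save(c,"w3.png");s=capture("scene");cv2.imwrite("pics/s3.png",cv2.resize(s["color"][150:290,210:420,::-1],None,fx=3,fy=3))
E
```

```text
time: 5.68
tool_pos: [668.7, 89.2, 234.1]
tcp_rot: [3.141, -0.0, 1.399]
contact_force: [0.0, -0.4, -0.9]
grip_width: 91.7
finger_force: 0.0
```

View pics/w3.png

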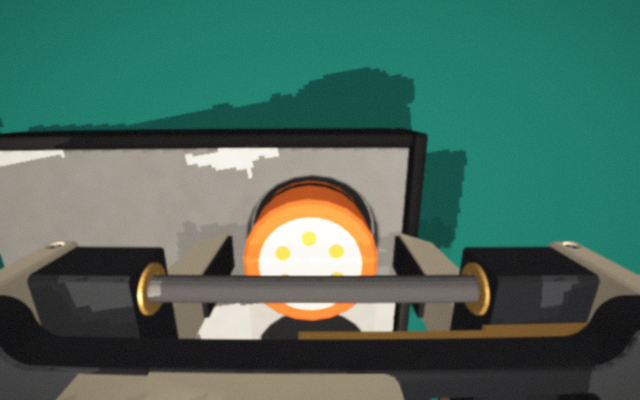

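View pics/s3.png

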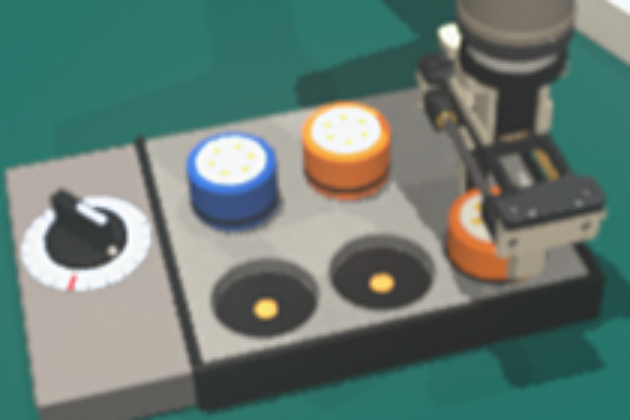

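The lamp appears to sit inside the left well, with the well rim showing round it at (311,180) in the wrist view. I rise and measure its height.

```bash
python3 -m inch '[[0,0.001,-0.03,0,1],[0,0,-0.07,0,1],[-0.03,-0.02,-0.09,0,1],[-0.06,-0.06,-0.09,0,1],[-0.085,-0.1,-0.09,0,1],[-0.085,-0.11,-0.09,0,1],[-0.085,-0.11,-0.09,0,1]]';cat > lens.py <<'E'
from h import *
np.set_printoptions(precision=1,suppress=True)
O=[]
for n in("wrist","scene"):
    c=capture(n);hsv=cv2.cvtColor(c["color"],cv2.COLOR_RGB2HSV).astype(int);o=[]
    for r in trace(c,"lamp_orange_a")[:3]:
        m=r["pixels"]&(hsv[...,1]<70)&(hsv[...,2]>190)
        if m.sum()<20: continue
        p=cv2.moments(cv2.convexHull(np.argwhere(m)[:,::-1].astype(np.int32)));p=(p["m10"]/p["m00"],p["m01"]/p["m00"])
        print(n,round(r["conf"],2),np.array(p),m.sum(),"z70",onz(c,p,70)[:2],"z85",onz(c,p,85)[:2]);o.append((c,p))
    O.append(o)
for a in O[0]:
    for b in O[1]: print(tri([a,b]))
E
python3 lens.py;python3 -c "
from h import *
go(538.8,24,262,1.40)"
```

```text
time: 6.37
tool_pos: [542.0, 23.4, 324.0]
tcp_rot: [-3.138, 0.0, 1.397]
contact_force: [-0.3, 0.5, 0.1]
grip_width: 92.0
finger_force: 0.0
wrist 0.96 [466.6  97.4] 4066 z70 [666.5  89.3] z85 [659.4  90. ]
wrist 0.55 [309.8 214.6] 3211 z70 [537.2  19.4] z85 [538.4  24.6]
scene 0.92 [374.8 221.9] 333 z70 [667.7  89.4] z85 [680.6  80.6]
scene 0.85 [324.8 193.3] 197 z70 [524.4  31.3] z85 [540.4  23.8]
scene 0.39 [236.8 225.6] 38 z70 [ 536.5 -199.5] z85 [ 552.2 -202. ]
[667.   89.5  69.3]
[612.5  45.6 142.3]
[616.5 -58.2 128.7]
[589.1  64.7  57.3]
[538.5  24.3  83.5]
[ 485.5 -108.6  -46.8]
ROW [-0.0017, -0.008, 0.0621] -0.0011 at [546.9, 24.3, 324.1] [3.14, -0.0, 1.399] t 6.5667
```

The first lamp is in: its lens is at (667, 89, 69), on the well. Now the second.

```bash
python3 -m inch '[[-0.0015,-0.008,0.02,0,1],[-0.0015,-0.008,0.05,0,1],[-0.0015,-0.008,0.075,0,1],[-0.0015,-0.008,0.0905,0,1],[-0.0015,-0.008,0.0905,0,1],[-0.0015,-0.008,0.0905,0,1]]'; python3 -m inch '[[0,0,0,0,0.5],[0,0,0,0,0.5],[0,0,0,0,0.5],[0,0,0,0,0.5],[0,0,0,0,0.5]]';python3 -c "
from h import *
go(652.5,-1.2,233,1.40)"
```

```text
time: 7.07
tool_pos: [538.5, 24.4, 232.5]
tcp_rot: [-3.14, -0.0, 1.399]
contact_force: [-0.6, 0.4, 0.2]
grip_width: 91.3
finger_force: 0.0
time: 7.48
tool_pos: [538.2, 24.1, 234.3]
tcp_rot: [3.139, -0.0, 1.399]
contact_force: [0.4, 0.9, 4.2]
grip_width: 71.3
finger_force: 30.0
ROW [-0.0053, 0.117, 0.0015] -0.0012 at [538.2, 24.1, 234.3] [3.139, -0.0, 1.399] t 7.4833
```

```bash
python3 -m inch '[[0,0.02,0,0,0.5],[-0.001,0.042,0,0,0.5],[-0.0025,0.065,0,0,0.5],[-0.004,0.09,0,0,0.5],[-0.005,0.108,0,0,0.5],[-0.0053,0.117,0,0,0.5],[-0.0053,0.117,0,0,0.5],[-0.0053,0.117,0,0,0.5]]';python3 -c "
from h import *
go(652.5,-1.2,233,1.40)"
```

```text
time: 8.15
tool_pos: [651.8, -1.2, 232.5]
tcp_rot: [-3.14, 0.0, 1.399]
contact_force: [-0.9, 0.5, -2.7]
grip_width: 70.9
finger_force: 30.0
ROW [0.0001, 0.0007, -0.0005] -0.0014 at [651.8, -1.2, 232.5] [-3.14, 0.0, 1.399] t 8.15
```

```bash
python3 -m inch '[[0,0.001,0,0,1],[0,0.001,0,0,1],[0,0.001,0,0,1],[0,0.001,0,0,1],[0,0.001,-0.035,0,1],[0,0.001,-0.075,0,1],[-0.01,-0.03,-0.09,0,1],[-0.03,-0.06,-0.09,0,1]]';python3 -c "
from h import *
go(525,-250,360,1.40)"
```

```text
time: 8.82
tool_pos: [588.8, -19.4, 328.1]
tcp_rot: [3.131, -0.001, 1.401]
contact_force: [0.2, 0.8, 0.8]
grip_width: 91.6
finger_force: 0.0
ROW [-0.2381, -0.0235, -0.0323] 0.001 at [588.8, -19.4, 328.1] [3.131, -0.001, 1.401] t 8.8167
```

```bash
python3 lens.py
```

```text
wrist 0.8 [391.3  47.9] 4432 z70 [666.6  89.5] z85 [662.5  87.5]
wrist 0.7 [383.1 173. ] 3082 z70 [650.9  -0.6] z85 [647.8   3.1]
wrist 0.17 [273.6 331.4] 711 z70 [ 533.6 -134.3] z85 [ 537.9 -122.2]
scene 0.71 [336.9 230.1] 271 z70 [652.2  -0.3] z85 [665.5  -7.1]
scene 0.68 [476.  154.3] 116 z70 [562.9 478.7] z85 [578.1 461.5]
scene 0.63 [375. 222.] 325 z70 [668.   89.9] z85 [680.9  81.1]
[653.4  46.9  66.8]
[697.8 158.5 241.7]
[667.   90.   68.9]
[651.3  -0.4  69.3]
[697.8 137.2 296.8]
[668.7  40.3 102.7]
[614.4 -34.5 125.3]
[717.7 172.4 359.1]
[651.3  21.6 180.7]
```

Both lamps are in their wells, with lens heights of 69. Now I look at the timer.

```bash
python3 -m inch '[[-0.035,-0.003,-0.01,0,1],[-0.07,-0.006,-0.02,0,1],[-0.105,-0.01,-0.03,0,1],[-0.14,-0.014,-0.03,0,1],[-0.175,-0.017,-0.03,0,1],[-0.21,-0.02,-0.03,0,1],[-0.238,-0.023,-0.03,0,1],[-0.238,-0.023,-0.03,0,1]]';python3 - <<'E'
from h import *
np.set_printoptions(precision=1,suppress=True)
for n in("wrist","scene","top"):
    c=capture(n)
    if n=="wrist":save(c,"w4.png")
    for t in["timer_grip","timer_pointer","mark"]:
        z={"timer_grip":70,"timer_pointer":51}.get(t,40)
        print(n,t,[(np.round(r["centre"],1).tolist(),round(r["conf"],2),onz(c,r["centre"],z)[:2]) for r in tip_of(c,t)[:2]])
# dock-frame prediction of axis
w=np.array([652.3,-.7]);ux=np.array([.986,-.168]);uy=np.array([.168,.986]);print("axis",w-95*ux-214*uy)
E
```

```text
time: 9.68
tool_pos: [524.1, -255.9, 353.0]
tcp_rot: [3.14, 0.002, 1.394]
contact_force: [0.0, 0.0, 0.0]
grip_width: 91.8
finger_force: 0.0
wrist timer_grip [([297.8, 133.3], 0.72, array([ 521.2, -197.2]))]
wrist timer_pointer [([336.4, 103.1], 0.77, array([ 558.5, -178.8]))]
wrist mark [([334.0, 145.7], 0.74, array([ 551.1, -216.8]))]
scene timer_grip [([239.2, 220.4], 0.78, array([ 522.2, -189.3]))]
scene timer_pointer [([248.6, 236.6], 0.67, array([ 563.5, -182.5])), ([340.7, 244.2], 0.55, array([678.8,  -4.2]))]
scene mark [([231.7, 241.2], 0.66, array([ 549.2, -220.5]))]
top timer_grip [([373.3, 219.1], 0.81, array([ 520.7, -193. ]))]
top timer_pointer [([366.1, 205.5], 0.71, array([ 561.6, -175.3]))]
top mark [([380.4, 210.5], 0.68, array([ 547.9, -219.5]))]
axis [ 522.7 -195.7]
```

View pics/w4.png

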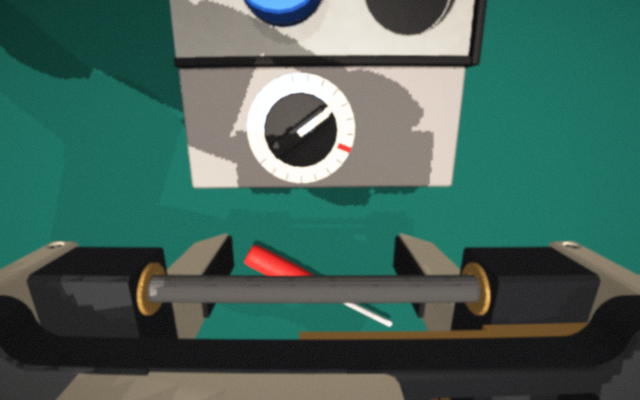

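The wrist view shows the dial centred at (301,127). The white line runs from (299,134) on the bar to its tip at about (334,107), and the red mark is at (344,149). Compute the angles.

```bash
python3 - <<'E'
from h import *
np.set_printoptions(precision=1,suppress=True)
c=capture("wrist");hsv=cv2.cvtColor(c["color"],cv2.COLOR_RGB2HSV).astype(int);H,S,V=[hsv[...,i] for i in range(3)]
box=np.zeros(H.shape,bool);box[65:190,240:365]=1
m=box&((H<8)|(H>172))&(S>120)&(V>100);red=np.argwhere(m)[:,::-1].mean(0);print("red",red,m.sum(),onz(c,red,42))
wh=(box&(S<40)&(V>200)).astype(np.uint8)
k,lab,st,ce=cv2.connectedComponentsWithStats(wh)
for i in range(1,k):
    if st[i,4]>25:
        p=np.argwhere(lab==i)[:,::-1].astype(np.int32);print(st[i],ce[i])
        if st[i,4]>1500:
            e=cv2.fitEllipse(cv2.convexHull(p));print("dial",e,onz(c,e[0],42))
        else:
            r=cv2.minAreaRect(p);print("line",r,[onz(c,q,81)[:2] for q in cv2.boxPoints(r)],[onz(c,q,51)[:2] for q in cv2.boxPoints(r)])
# dark bar pixels
go(522.5,-196,300,0.6)
E
```

```text
red [344.7 154. ] 59 [ 560.  -219.9   42. ]
[ 240   76  116  113 6259] [295.2 125.5]
dial ((296.79400634765625, 129.20274353027344), (108.1036148071289, 125.6582260131836), 136.78994750976562) [ 519.3 -189.3   42. ]
ROW [0.0535, -0.0114, 0.0533] 0.7994 at [524.6, -250.7, 353.3] [3.141, -0.0, 1.399] t 10.3333
```

```bash
python3 - <<'E'
from h import *
np.set_printoptions(precision=1,suppress=True)
c=capture("wrist");cv2.imwrite("pics/d1.png",cv2.resize(c["color"][70:195,235:365,::-1],None,fx=4.5,fy=4.5,interpolation=cv2.INTER_CUBIC))
hsv=cv2.cvtColor(c["color"],cv2.COLOR_RGB2HSV).astype(int);V=hsv[...,2];S=hsv[...,1]
d=np.zeros(V.shape,np.uint8);d[75:190,245:360]=(V<110)[75:190,245:360]&(S<110)[75:190,245:360]
k,lab,st,ce=cv2.connectedComponentsWithStats(d);i=1+st[1:,4].argmax();p=np.argwhere(lab==i)[:,::-1].astype(np.int32)
e=cv2.fitEllipse(cv2.convexHull(p));print(st[i],e,onz(c,e[0],51))
m=np.zeros(V.shape,np.uint8);cv2.fillPoly(m,[cv2.convexHull(p)],1);w=(m>0)&(V>150)&(S<60)
q=np.argwhere(w)[:,::-1];q=q[:,:].astype(np.int32);r=cv2.minAreaRect(q);print(len(q),r,cv2.boxPoints(r))
for a in cv2.boxPoints(r): print(onz(c,a,81),onz(c,a,51))
E
```

```text
[ 266  100   71   72 3630] ((301.291748046875, 136.18055725097656), (70.7571792602539, 71.79136657714844), 173.53968811035156) [ 522.7 -195.8   51. ]
333 ((309.837158203125, 148.8306121826172), (37.548484802246094, 71.02816772460938), 54.7436408996582) [[270.  154. ]
 [328.  113. ]
 [349.7 143.7]
 [291.7 184.7]]
[ 496.2 -203.2   81. ] [ 491.2 -206.8   51. ]
[ 548.6 -179.1   81. ] [ 549.8 -179.8   51. ]
[ 562.2 -206.    81. ] [ 565.1 -210.    51. ]
[ 508.9 -231.9   81. ] [ 505.5 -238.9   51. ]
```

View pics/d1.png

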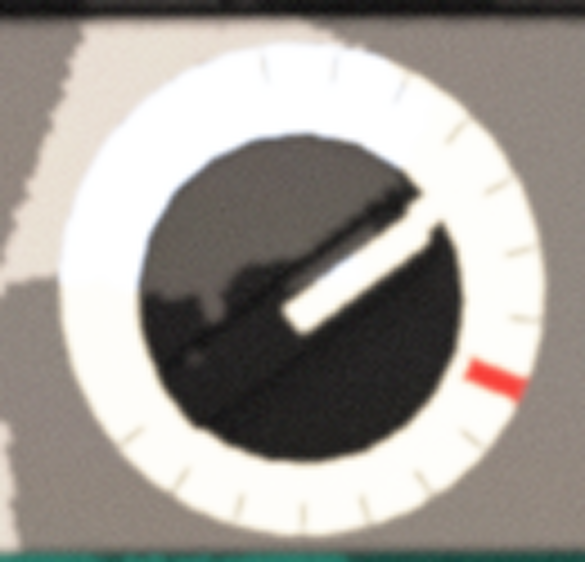

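The crop shows the line on the bar running from (293,318) to about (422,232), its skirt end at about (433,205), and the red mark at (496,380).

```bash
python3 - <<'E'
from h import *
c=capture("wrist");A=np.array([522.7,-195.8])
f=lambda u,v:(235+u/4.5,70+v/4.5)
a=onz(c,f(293,318),81);b=onz(c,f(422,232),81);t=onz(c,f(433,205),51)
r=[onz(c,f(496,380),z) for z in(40,42)]
an=lambda v:round(float(np.arctan2(v[1],v[0])),3)
print(a,b,"bar",an(b-a),an(b[:2]-A),"tip",t,an(t[:2]-A),"red",r[0],[an(x[:2]-A) for x in r],np.linalg.norm(r[0][:2]-A))
th=an(b-a);go(522.7,-195.8,300,th);go(522.7,-195.8,233,th)
E
```

```text
[ 522.65183493 -196.87768474   81.        ] [ 548.08598521 -185.87510323   81.        ] bar 0.408 0.373 tip [ 552.29479914 -182.59096528   51.        ] 0.42 red [ 560.53087843 -220.97719526   40.        ] [-0.587, -0.583] 45.4430030226865
ROW [0.0539, -0.0112, 0.0532] 0.9911 at [524.5, -250.9, 353.2] [3.142, -0.0, 1.399] t 10.4333
ROW [0.0539, -0.0112, 0.1202] 0.9911 at [524.5, -250.9, 353.2] [3.142, -0.0, 1.399] t 10.4333
```

```bash
python3 -m inch '[[0.01,-0.002,0.01,0.124,1],[0.02,-0.004,0.02,0.248,1],[0.03,-0.006,0.03,0.37,1],[0.04,-0.008,0.04,0.495,1],[0.0539,-0.0112,0.05,0.62,1],[0.0539,-0.0112,0.053,0.74,1],[0.0539,-0.0112,0.053,0.865,1],[0.0539,-0.0112,0.053,0.99,1]]';python3 -m inch '[[0,0,0,0.02,1],[0,0,0,0.02,1],[0,0,0,0.02,1]]';python3 -c "
from h import *
go(522.7,-195.8,233,0.405)"
```

```text
time: 11.1
tool_pos: [522.7, -195.7, 299.9]
tcp_rot: [-3.141, 0.0, 0.403]
contact_force: [0.5, -0.3, -0.1]
grip_width: 92.0
finger_force: 0.0
time: 11.35
tool_pos: [522.7, -196.1, 300.3]
tcp_rot: [3.142, -0.0, 0.392]
contact_force: [0.3, -0.4, 0.1]
grip_width: 91.7
finger_force: 0.0
ROW [0.0001, -0.0003, 0.0673] -0.013 at [522.7, -196.1, 300.3] [3.142, -0.0, 0.392] t 11.35
```

```bash
python3 -m inch '[[0,0,0.02,-0.013,1],[0,0,0.045,-0.013,1],[0,0,0.067,-0.013,1],[0,0,0.067,-0.013,1],[0,0,0.067,-0.013,0],[0,0,0.067,-0.013,0],[0,0,0.067,-0.013,0],[0,0,0.067,-0.013,0]]'; python3 -m inch '[[0,0,0,0,0],[0,0,0,0,0],[0,0,0,0,0],[0,0,0,0,0],[0,0,0,0,0],[0,0,0,0,0]]'
```

```text
time: 12.02
tool_pos: [523.1, -196.2, 234.6]
tcp_rot: [3.14, -0.002, 0.402]
contact_force: [0.1, -0.2, 0.5]
grip_width: 69.7
finger_force: 0.0
time: 12.52
tool_pos: [522.7, -196.0, 233.2]
tcp_rot: [-3.142, -0.0, 0.402]
contact_force: [0.3, -0.3, -0.7]
grip_width: 29.6
finger_force: 0.0
```

```bash
python3 -m inch '[[0,0,0,0,0],[0,0,0,0,0],[0,0,0,0,0],[0,0,0,0,0],[0,0,0,0,0]]'; python3 -m inch '[[0,0,0,0.12,0],[0,0,0,0.24,0],[0,0,0,0.36,0],[0,0,0,0.48,0],[0,0,0,0.6,0],[0,0,0,0.72,0],[0,0,0,0.84,0],[0,0,0,0.95,0]]'; python3 -m inch '[[0,0,0,0.037,0],[0,0,0,0.037,0],[0,0,0,0.037,0],[0,0,0,0.037,0]]'; python3 -c "
from h import *
go(522.7,-195.8,233,-0.585)"
```

```text
time: 12.93
tool_pos: [522.8, -196.8, 233.2]
tcp_rot: [3.14, -0.0, 0.402]
contact_force: [-0.5, -4.8, -1.4]
grip_width: 13.7
finger_force: 29.9
time: 13.6
tool_pos: [522.8, -196.7, 233.2]
tcp_rot: [3.141, -0.001, -0.554]
contact_force: [0.9, -4.6, -1.9]
grip_width: 13.7
finger_force: 29.9
time: 13.93
tool_pos: [522.8, -196.7, 233.2]
tcp_rot: [3.141, -0.001, -0.584]
contact_force: [0.4, -5.8, -2.1]
grip_width: 13.4
finger_force: 29.9
ROW [-0.0006, -0.0007, 0.0002] 0.0011 at [522.8, -196.7, 233.2] [3.141, -0.001, -0.584] t 13.9333
```

Open, rise, and back off to check the dial.

```bash
python3 -m inch '[[0,0,0,0,1],[0,0,0,0,1],[0,0,0,0,1],[0,0,0,0,1],[0,0,0,0,1],[0,0,0,0,1],[0,0,0,0,1]]';python3 -m inch '[[0,0,-0.04,0,1],[0,0,-0.08,0,1],[0,0,-0.12,0,1],[-0.02,0,-0.13,-0.1,1],[-0.04,0,-0.13,-0.2,1],[-0.06,0,-0.13,-0.3,1],[-0.06,0,-0.13,-0.3,1],[-0.06,0,-0.13,-0.3,1]]'; python3 - <<'E'
from h import *
capture("wrist");c=capture("wrist");save(c,"w5.png");e=[onz(c,r["centre"],51) for r in tip_of(c,"timer_pointer")[:1]];print(e,[onz(c,r["centre"],40) for r in tip_of(c,"mark")[:1]])
P=np.linalg.inv(np.array(c["pose"]));q=cv2.projectPoints(np.array([[522.7,-195.8,51.]]),cv2.Rodrigues(P[:3,:3])[0],P[:3,3],np.array(c["intrinsics"]),np.array(c["distortion"]))[0][0,0];print(q)
x,y=int(max(q[0]-65,0)),int(max(q[1]-65,0));print(x,y);cv2.imwrite("pics/d2.png",cv2.resize(c["color"][y:y+130,x:x+130,::-1],None,fx=4.5,fy=4.5,interpolation=cv2.INTER_CUBIC))
E
```

```text
time: 14.52
tool_pos: [522.7, -195.9, 233.2]
tcp_rot: [-3.141, 0.0, -0.585]
contact_force: [-0.9, 0.1, -0.6]
grip_width: 55.9
finger_force: 0.0
time: 15.18
tool_pos: [472.3, -162.5, 363.7]
tcp_rot: [3.142, -0.001, -0.286]
contact_force: [0.8, -0.6, 0.2]
grip_width: 91.8
finger_force: 0.0
[array([ 554.46121072, -218.56465898,   51.        ])] [array([ 556.00273138, -216.10122961,   40.        ])]
[331.85497164 131.00510455]
266 66
```

View pics/d2.png

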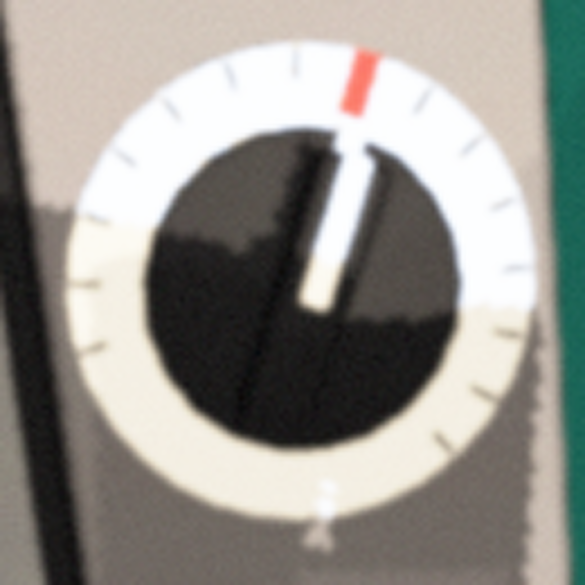

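The crop shows the white line's skirt end at (351,135), in line with the red mark at (360,82) to within about 2 degrees. The gripper is clear, so I hand in.

```bash
python3 -c "
from plant import *
print(close_job())"
```

```text
the job is handed in; nothing more can be done
None
```

I slid both orange lamps into the left and middle wells, turned the timer pointer to within about 2° of the red mark, and handed the job in at about 15 s; the judge returned no verdict.

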